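Shut the chest drawer and present the bead dish

ROBOT

A 6-joint arm with a two-finger parallel gripper is mounted at the origin on a cart in front of the work surface, level with it; the furniture and walls round the work are solid. World frame = base frame: x ahead of the robot, y to its left, z up, the work surface at z = 0. Lengths are in m, angles in rad, forces in N, time in s.
With the tool pointing down it reaches from about 0.25 to 0.775 m from the base axis. Payload 8.9 kg.
Tool frame: the origin (TCP) lies midway between the tips of the shut fingers; the grasp point (between the pads) lies 19 mm behind it (env.grasp_offset is the distance from the TCP to the grasp point, in m); z points along the fingers, y is the line along which they close (so a half turn about z gives the same grasp; the last joint's range is limited). The gripper opens to 85 mm and grips with 20 to 120 N. Pads are 22 mm wide; open, the fingers measure 114 mm over their backs; the gripper's body (76 mm by 85 mm) begins 54 mm behind the grasp point. The pads swing forward as they close: fully open they stand 13 mm farther back than shut.
Start: joints at [0.967, 0.291, -0.153, 1.127, 0, 1.431], TCP at [0.235, 0.469, 0.231] pointing down, gripper open.
Joint ranges: [-2.52, 2.52], [-0.91, 1.74], [-1.3, 1.37], [-1.96, 2.02], [-1.52, 1.47], [-3.14, 3.14]. Speed limits (rad/s): [2.22, 2.22, 2.79, 3.14, 3.14, 3.14].

INTERFACE

Orientations are given as a unit quaternion [x, y, z, w].
In Python, from plant import readout, optics, hand_in, env gives the robot as it stands.
- The arm moves only by the tool send_rows, never from a script. Its argument "increments" is a list of rows, each a list of 7 numbers: the turn, a rotation vector about the tool's x, y, z scaled (see below), then the shift along the tool's x, y, z scaled (see below), then the opening, from 0 (shut) to 1 (fully open). A call has 1 to 12 rows; each row is the pose to reach, as a shift and turn from the pose commanded when the call began, along the tool's axes at that moment, turning the shorter way round; what a row does not reach only later rows make up. The controller multiplies each number of a shift by 500 mm and each number of a turn by pi rad. A row lasts 1/8 s, in which the tool goes at most 62.5 mm and 10.7 degrees, less where a joint would pass 70% of its speed; a pose out of reach is approached as far as the arm can. A call with a number of a shift or a turn outside -1 to 1 is refused whole. A call with a gripper value outside its range is refused whole. The fingers move at their own pace and stop on an object; "newtons" is the grip in N (left out, the last holds). Time passes only in rows, so rows that repeat a pose let the fingers close. It gives the time, the measured TCP pose, the force, the opening and the grip force at its end, in the units of the state.
- readout.sense(): the state, without advancing time (a new reading comes with each control period).
- optics.read_camera(name): name is "scene" or "top" or "wrist"; returns the picture (400x640x3 uint8, red, green, blue); there is no depth.
- optics.calibration(name): a dict with "camera_matrix" (3x3 intrinsics, pixels), "R" (3x3) and "t" (3): a world point X has camera coordinates R X + t; the wrist camera has in their place "tool_from_camera" (4x4, takes a point from camera to tool coordinates, whose origin is the TCP and whose axes are the flange's). Camera axes: x right, y down, z forward; pixel columns grow to the right and rows downward; lengths in m; the calibration is good to about 2 mm. A picture is of the moment at which its call begins: read the wrist's pose just before it. calibration takes no time and is no camera call.
- hand_in(): hands the job in; it is judged then, once.
The state is a dict: "time_s": time; "joint_pos": joint angles; "joint_velocities": joint speeds; "joint_torque": joint torques, N m; "tcp_pos": TCP position; "ee_rot": TCP orientation; "contact_force": force on the tool from outside, world axes, zero at the start; "ft_torque": the same for the moment, N m; "finger_gap": finger opening in m; "finger_force": force on a finger pad.
Only numpy, scipy, OpenCV 4.12 (cv2) and the standard library are available. Lean on these libraries where they do the work, as an engineer would, in place of code of your own. Each camera call takes 0.05 s, during which the arm holds its last target. There are 200 camera calls.

TASK

Push the open top drawer of the trinket chest fully home. Then take the wooden bead dish by its handle, lift it straight up a hand's breadth off the table and, still up there, turn it level through a quarter turn so that its pouring lip points straight at the front of the chest, keeping the loose stone ball in the middle of the dish. Finish while still holding the dish there, level and still, above where it stood; leave the other things where they are.

Things in the scene. Friction and masses are not known exactly. Their poses are not given: they have to be found in the camera images.
- trinket_chest: Oak trinket chest with a lid and three drawers, 178 x 246 x 185 mm (x, y, z), fixed to the table. Origin: centre of its underside. Its x axis points from its drawer front to its back, z up. The drawer fronts lie at x = -75 mm when shut, the lid's front edge overhangs to x = -79 mm from z = 152 mm up to 185 mm.
- chest_front (a point): Point in the middle of the chest's front, level with the top drawer: 76 mm in front of the chest's origin, 125 mm above the table.
- trinket_chest_drawer_2 (a joint): Top drawer of the chest, the only open one (it slides lightly, 0.3 N): metres it stands out toward the robot's side, along the chest's -x; 0 = fully home, most 0.1. Its front panel is 216 mm wide and spans z = 106 to 143 mm; the face lies 75 mm + this value in front of the chest's origin; two small knobs about 55 mm left and right of its middle stand 13 mm out of it, the middle is plain.
- bead_dish: Round wooden dish, 134 mm across, rim 26 mm high, 0.22 kg, loose, standing in front of the chest. Hollow inside as a shallow 10-degree cone, so a ball in it settles in the middle. Origin: centre of its underside; z up; its x axis points out through the pouring lip. An arched bail handle spans it along its y axis.
- dish_grip (a point): Centre of the handle's dark wooden grip bar, above the middle of the dish, 69 mm above the dish's underside. The bar is 72 mm long (dish y), 16 mm thick (dish x), 22 mm tall (58 to 80 mm above the underside); free space beside it, the ball's top below it is at 28 mm.
- dish_lip (a point): Tip of the pouring lip, the little open trough that sticks out of the rim: 90 mm from the dish's middle along dish x, 20 mm high.
- dish_middle (a point): Where the ball's centre lies when it rests in the middle of the dish, 17 mm above its underside.
- stone_ball_center (a point): Centre of the loose grey-white stone ball in the dish, 22 mm diameter, 15 g.
- balm_tin: Round tin, 67 mm across, 29 mm high, loose on the table; leave alone. Origin: centre of underside.
- toy_car: Wooden toy car, 77 x 100 x 54 mm, loose on the table; leave alone. Origin: centre of underside.
- egg_cup: Wooden egg cup, 50 mm across, 53 mm high, loose on the table; leave alone. Origin: centre of underside.
- soap_a: Wrapped bar of soap, 63 x 82 x 25 mm, loose on the table; leave alone. Origin: centre of underside.
Mind the look-alikes: they are no part of the job. Leave any pink look-alike of the bead_dish alone.

How it is judged:
On the way, in this order (a step that is already met when the one before it is completed fails the run):
1. the top drawer is fully home while the dish still stands on the table (value of joint trinket_chest_drawer_2 below 0.006 m and height (world z) of bead_dish below 0.01 m), for 0.2 s.
2. the dish is held clear of the table, level, its lip still pointing to the side (height (world z) of bead_dish above 0.04 m and angle between bead_dish's own z axis and vertical below 0.1 rad and contact force between the fingers and bead_dish above 1 N and horizontal distance between stone_ball_center and dish_middle below 0.015 m and angle between the x axis of bead_dish and the x axis of trinket_chest, either way round above 0.9 rad), for 0.1 s.
3. the dish, held up and level, has its lip toward the chest's front (height (world z) of bead_dish above 0.04 m and angle between bead_dish's own z axis and vertical below 0.1 rad and contact force between the fingers and bead_dish above 1 N and horizontal distance between stone_ball_center and dish_middle below 0.015 m and angle between the x axis of bead_dish and the x axis of trinket_chest, either way round below 0.15 rad and x of chest_front in the frame of bead_dish above 0.05 m), for 0.2 s.
At the end, for the whole second after the job is handed in: Drawer within 6 mm of home; dish held in the fingers, 50 to 200 mm up, within 5.7 degrees of level, still, within 220 mm of its start, clear of the chest, its lip toward the chest within 8.5 degrees of square; ball in the dish within 15 mm of its middle (value of joint trinket_chest_drawer_2 below 0.006 m and angle between bead_dish's own z axis and vertical below 0.1 rad and contact force between the fingers and bead_dish above 1 N and horizontal distance between stone_ball_center and dish_middle below 0.015 m and height (world z) of bead_dish between 0.05 and 0.2 m and distance of bead_dish from where it was at the start of the episode below 0.22 m and angle between the x axis of bead_dish and the x axis of trinket_chest, either way round below 0.15 rad and x of chest_front in the frame of bead_dish above 0.05 m and z of stone_ball_center in the frame of bead_dish below 0.03 m and linear speed of bead_dish below 0.02 m/s and angular speed of bead_dish below 0.1 rad/s and contact force between bead_dish and trinket_chest below 0.3 N); the arm keeps its last pose, push and grip.
It fails at once if the ball runs more than 30 mm out of the middle of the dish (horizontal distance between stone_ball_center and dish_middle above 0.03 m).
It fails at once if the dish is tilted more than 14 degrees (angle between bead_dish's own z axis and vertical above 0.25 rad).
It fails at once if a bystander is moved more than 30 mm (distance of any of balm_tin, toy_car, egg_cup, soap_a from where it was at the start of the episode above 0.03 m).
It also fails if it takes over 50 s, if anything falls off the work surface, if the arm or the gripper's body presses on something with over 40 N, if the wrist force passes 120 N, or if a joint passes its speed limit or range.

## Working session

There is one attempt and no reset: what is moved stays moved. The work goes in short steps, Python scripts to look and compute and a tool call to move; the robot and the scene stay as the last step left them, time stands still between calls to the robot, and variables do not carry over. Pictures are saved under pics/ and viewed, at most 10 in all, crops included, and the job is handed in when it is done.

Besides the shell and the picture viewer there is one more tool, called after "Request:" as name([rows], argument=value, ...), one row to a line, values as JSON. send_rows: Moves the arm, as the interface text tells. Shifts and turns lie within -1 to 1; 1 stands for 500 mm of shift or pi rad of turn. Its arguments: {"type":"object","properties":{"increments":{"type":"array","items":{"type":"array","items":{"type":"number","minimum":-1,"maximum":1}}},"newtons":{"type":"number"}},"required":["increments"]}

```bash
mkdir -p pics; ls; python3 - <<'E'
from plant import readout, optics, env
import cv2,json
s=readout.sense();print({k:s[k] for k in('time_s','tcp_pos','ee_rot','finger_gap')},env.grasp_offset)
for n in('scene','top'):
    cv2.imwrite(f'pics/{n}0.png',optics.read_camera(n)[:,:,::-1])
    c=optics.calibration(n);print(n,c)
print(optics.calibration('wrist'))
E
```

```text
pics
{'time_s': 0.0, 'tcp_pos': array([0.2350862 , 0.46896047, 0.23074592]), 'ee_rot': array([ 2.30317019e-01,  9.73115453e-01, -5.77486307e-04, -2.29591898e-04]), 'finger_gap': 0.08530095036103844} 0.0187
scene {'camera_matrix': array([[366.35597821,   0.        , 322.19001244],
       [  0.        , 366.35597821, 197.20410733],
       [  0.        ,   0.        ,   1.        ]]), 'R': array([[ 0.69428698, -0.71958878, -0.01255291],
       [-0.31859258, -0.29165704, -0.90190628],
       [ 0.64534049,  0.63018105, -0.43174934]]), 't': array([-0.40695664,  0.29131204,  0.84072815])}
top {'camera_matrix': array([[363.85608451,   0.        , 317.58338553],
       [  0.        , 363.85608451, 197.75796972],
       [  0.        ,   0.        ,   1.        ]]), 'R': array([[ 0.01104315, -0.99984315,  0.01384659],
       [-0.99346169, -0.01254415, -0.11347471],
       [ 0.1136306 , -0.01250294, -0.99344439]]), 't': array([-0.03671145,  0.57317205,  1.09876087])}
{'camera_matrix': array([[353.58991428,   0.        , 319.05261541],
       [  0.        , 353.58991428, 194.49592103],
       [  0.        ,   0.        ,   1.        ]]), 'tool_from_camera': array([[ 5.90772738e-05, -9.66171493e-01, -2.57900450e-01,
         6.37035675e-02],
       [ 9.99998442e-01,  5.12030360e-04, -1.68914771e-03,
        -1.62539899e-04],
       [ 1.76405923e-03, -2.57899948e-01,  9.66170019e-01,
        -1.43055282e-01],
       [ 0.00000000e+00,  0.00000000e+00,  0.00000000e+00,
         1.00000000e+00]])}
```

View pics/scene0.png

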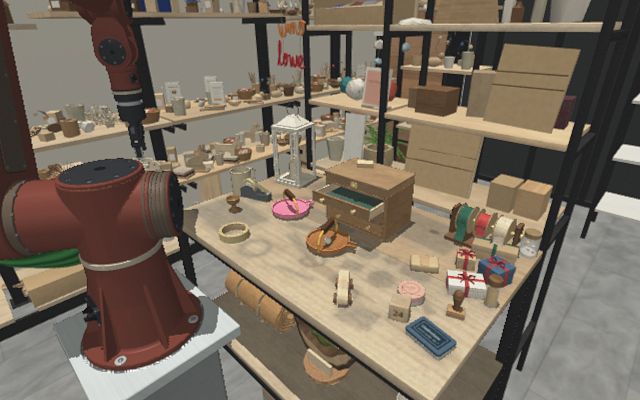

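View pics/top0.png

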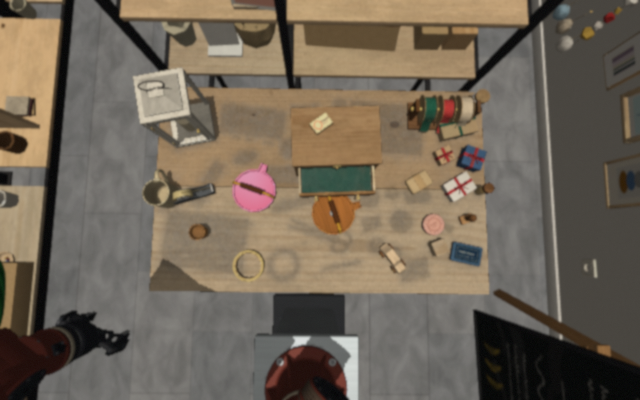

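The top view shows the brown dish at about (333,213) with its lip to the right near (357,206) and a dark grip bar near (334,213). The pink dish at (255,189) is the look-alike. The chest lid is at (336,136) and the open drawer at (337,180). Other round things that could be confused with the dish are the ring at (248,265) and the tin at (433,224). I choose the brown dish.

```bash
cat > h.py <<'E'
import numpy as np,cv2
from plant import optics,readout
from scipy.spatial.transform import Rotation as Ro
def cam(n):
    c=optics.calibration(n);K=c['camera_matrix']
    if n=='wrist':
        s=readout.sense();T=c['tool_from_camera'];R=Ro.from_quat(s['ee_rot']).as_matrix()
        Rw=R@T[:3,:3];o=R@T[:3,3]+s['tcp_pos']
        return K,Rw.T,-Rw.T@o
    return K,c['R'],c['t']
def ray(C,p,z):
    K,R,t=C;o=-R.T@t;d=R.T@np.linalg.solve(K,[p[0],p[1],1.]);return o+d*(z-o[2])/d[2]
def proj(C,X):
    K,R,t=C;q=K@(R@np.asarray(X)+t);return q[:2]/q[2]
E
python3 - <<'E'
from h import *
T=cam('top');im=cv2.imread('pics/top0.png');sc=cv2.imread('pics/scene0.png')
a=cv2.resize(im[95:245,280:400],None,fx=4,fy=4,interpolation=cv2.INTER_CUBIC)
b=cv2.resize(sc[190:270,290:370],(320,320),interpolation=cv2.INTER_CUBIC)
o=np.zeros((600,800,3),np.uint8);o[:,:480]=a;o[:320,480:]=b;cv2.imwrite('pics/crop.png',o)
for n,p,z in[('dish',(333,213),.026),('pink',(255,189),.026),('grip',(334,213),.069),('lidFL',(292,164),.185),('lidFR',(380,164),.185),('lidBL',(292,107),.185),('lidBR',(380,107),.185),('drL',(299,193),.143),('drR',(375,194),.143),('egg',(199,231),.05),('car',(392,257),.03)]:print(n,ray(T,p,z).round(3))
E
```

```text
dish [ 0.527 -0.079  0.026]
pink [0.599 0.166 0.026]
grip [ 0.524 -0.079  0.069]
lidFL [0.648 0.042 0.185]
lidFR [ 0.651 -0.197  0.185]
lidBL [0.808 0.046 0.185]
lidBR [ 0.812 -0.198  0.185]
drL [0.574 0.024 0.143]
drR [ 0.574 -0.19   0.143]
egg [0.466 0.327 0.05 ]
car [ 0.394 -0.26   0.03 ]
```

View pics/crop.png

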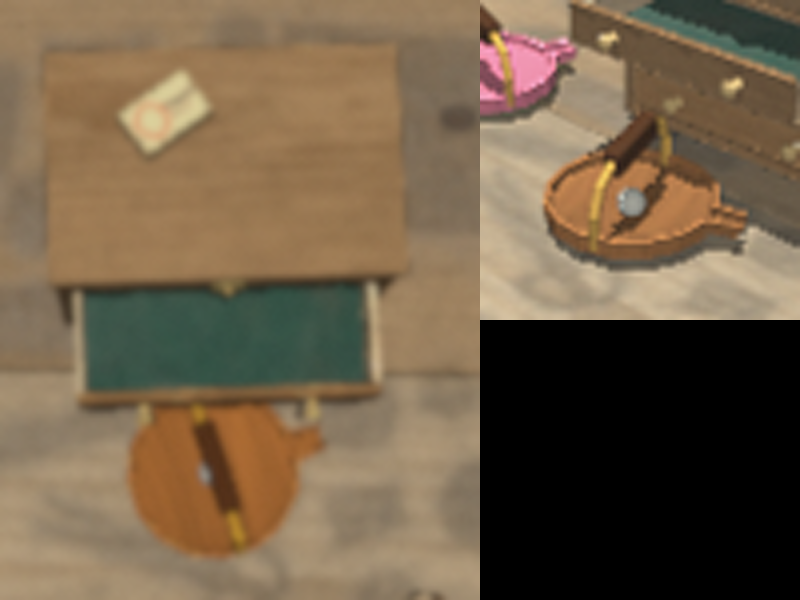

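The crop confirms the brown dish, with the ball in it and its lip to the right at crop (322,440). The drawer front edge runs along crop y≈400, with knobs at (145,412) and (312,410).

```bash
cat >> h.py <<'E'
def quat_tilt(yaw,tilt=0):
    # tool down, tool y at world angle yaw, then tool z tilted by tilt toward -tool x
    a=np.radians(yaw);t=np.radians(tilt)
    R=np.array([[-np.sin(a),np.cos(a),0],[np.cos(a),np.sin(a),0],[0,0,-1.]]).T  # cols x,y,z
    return Ro.from_matrix(R)*Ro.from_rotvec([0,-t,0])
def inc(pos,rot):
    s=readout.sense();R0=Ro.from_quat(s['ee_rot'])
    d=R0.inv().apply(np.array(pos)-s['tcp_pos'])/.5
    return np.r_[(R0.inv()*rot).as_rotvec()/np.pi,d].round(4)
E
sed -i 's/np.array(\[\[-np.sin(a),np.cos(a),0\],\[np.cos(a),np.sin(a),0\]/np.array([[-np.sin(a),np.cos(a),0],[np.cos(a),np.sin(a),0]/' h.py
python3 - <<'E'
from h import *
T=cam('top');f=lambda c,z:ray(T,(c[0]/4+280-.4,c[1]/4+95-.4),z)
for n,c,z in[('lidFL',(48,283),.185),('lidFR',(405,275),.185),('lidBL',(45,48),.185),('lidBR',(395,45),.185),('drL',(80,402),.143),('drR',(382,394),.143),('dishc',(213,478),.026),('lip',(322,440),.02),('gA',(200,425),.08),('gB',(235,515),.08)]:print(n,f(c,z).round(3))
print(quat_tilt(63.4).as_quat(), readout.sense()['ee_rot'])
q=quat_tilt(90,40);print(q.as_matrix().round(2));print(inc([.52,-.08,.21],q))
E
```

```text
lidFL [0.644 0.043 0.185]
lidFR [ 0.653 -0.199  0.185]
lidBL [0.809 0.049 0.185]
lidBR [ 0.815 -0.194  0.185]
drL [0.568 0.022 0.143]
drR [ 0.576 -0.19   0.143]
dishc [ 0.524 -0.078  0.026]
lip [ 0.555 -0.164  0.02 ]
gA [ 0.559 -0.065  0.08 ]
gB [ 0.493 -0.092  0.08 ]
[0.23004974 0.97317887 0.         0.        ] [ 2.30346458e-01  9.73108521e-01 -5.24158878e-04 -2.03504229e-04]
[[-0.77  0.    0.64]
 [ 0.    1.   -0.  ]
 [-0.64 -0.   -0.77]]
[-0.052  -0.2183 -0.1418 -1.0015 -0.726   0.0423]
```

Request:
send_rows([
  [-0.052,-0.218,-0.142,-0.98,-0.71,0.042,0],
  [-0.052,-0.218,-0.142,-0.98,-0.71,0.042,0],
  [-0.052,-0.218,-0.142,-0.98,-0.71,0.042,0],
  [-0.052,-0.218,-0.142,-0.98,-0.71,0.042,0],
  [-0.052,-0.218,-0.142,-0.98,-0.71,0.042,0],
  [-0.052,-0.218,-0.142,-0.98,-0.71,0.042,0],
  [-0.052,-0.218,-0.142,-0.98,-0.71,0.042,0],
  [-0.052,-0.218,-0.142,-0.98,-0.71,0.042,0],
  [-0.052,-0.218,-0.142,-0.98,-0.71,0.042,0],
  [-0.052,-0.218,-0.142,-0.98,-0.71,0.042,0],
  [-0.052,-0.218,-0.142,-0.98,-0.71,0.042,0],
  [-0.052,-0.218,-0.142,-0.98,-0.71,0.042,0],
])

```text
time_s: 1.6
tcp_pos: [0.5148, -0.0703, 0.2101]
ee_rot: [0.002, 0.94, -0.0, 0.342]
contact_force: [-0.5, 1.0, -0.5]
finger_gap: 0.0001
finger_force: 0.0
```

```bash
python3 - <<'E'
from h import *
q=quat_tilt(92,40)
for p in([.535,-.08,.124],[.64,-.077,.124]):print(inc(p,q))
cv2.imwrite('pics/w1.png',optics.read_camera('wrist')[:,:,::-1])
E
```

```text
[-0.0075 -0.0002 -0.0094  0.0797 -0.0195  0.1579]
[-7.500e-03 -2.000e-04 -9.400e-03 -8.120e-02 -1.280e-02  2.928e-01]
```

View pics/w1.png

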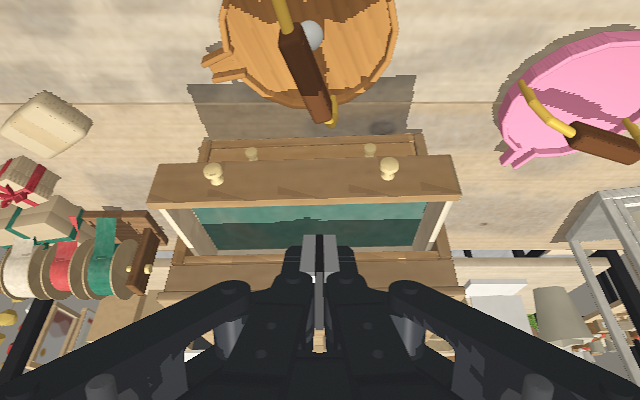

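The drawer knobs are at (213,172) and (389,168) with the plain middle between them, and the fingers at (318,250) are roughly centred. Next I lower the tool and push.

Request:
send_rows([
  [-0.008,0,-0.009,0.08,-0.02,0.158,0],
  [-0.008,0,-0.009,0.08,-0.02,0.158,0],
  [-0.008,0,-0.009,0.08,-0.02,0.158,0],
  [-0.008,0,-0.009,0.04,-0.018,0.19,0],
  [-0.008,0,-0.009,0.0,-0.016,0.224,0],
  [-0.008,0,-0.009,-0.03,-0.015,0.25,0],
  [-0.008,0,-0.009,-0.06,-0.014,0.275,0],
  [-0.008,0,-0.009,-0.07,-0.013,0.283,0],
  [-0.008,0,-0.009,-0.075,-0.013,0.287,0],
  [-0.008,0,-0.009,-0.075,-0.013,0.287,0],
])

```text
time_s: 2.9
tcp_pos: [0.6348, -0.0737, 0.1248]
ee_rot: [-0.018, 0.94, 0.008, 0.342]
contact_force: [-0.0, -0.2, 0.3]
finger_gap: 0.0002
finger_force: 0.0
```

```bash
python3 - <<'E'
from h import *
for n in('top','scene'):cv2.imwrite(f'pics/{n}1.png',optics.read_camera(n)[:,:,::-1])
q=quat_tilt(92,40);s=readout.sense();print(s['contact_force'])
for x in(.646,.652):print(inc([x,-.077,.124],q))
a=cv2.imread('pics/top1.png')[95:245,280:400];b=cv2.imread('pics/scene1.png')[150:270,300:430]
cv2.imwrite('pics/c1.png',np.hstack([cv2.resize(a,(400,500)),cv2.resize(b,(400,500))]))
E
```

```text
[-0.00876321  0.00709503 -0.43650301]
[ 0.0013 -0.0001  0.0004 -0.0166 -0.0071  0.0152]
[ 0.0013 -0.0001  0.0004 -0.0258 -0.0075  0.0229]
```

View pics/c1.png

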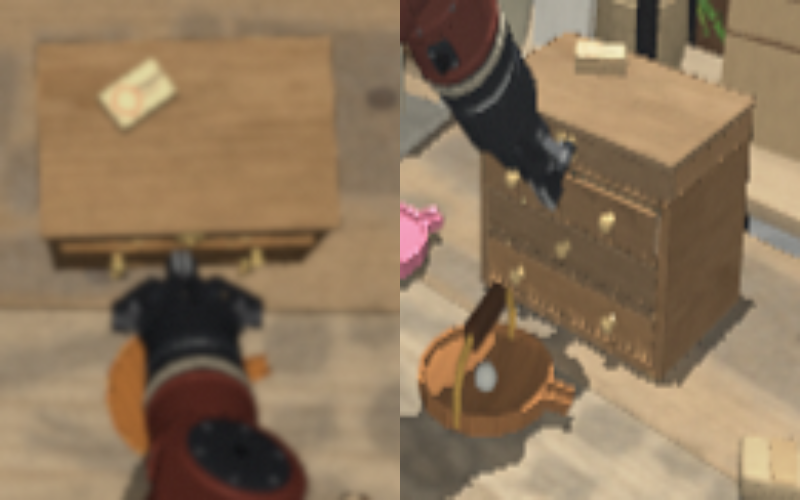

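The drawer is nearly shut; it stands out a little in the top crop at (180,245). The dish is undisturbed. I keep pushing in small steps.

Request:
send_rows([
  [0,0,0,-0.006,0,0.005,0],
  [0,0,0,-0.011,0,0.009,0],
  [0,0,0,-0.015,0,0.013,0],
  [0,0,0,-0.018,0,0.015,0],
  [0,0,0,-0.018,0,0.015,0],
])

```text
time_s: 3.62
tcp_pos: [0.6444, -0.0735, 0.1229]
ee_rot: [-0.017, 0.94, 0.008, 0.34]
contact_force: [-18.8, -2.0, 10.8]
finger_gap: 0.0002
finger_force: 9.7
```

18.8 N at the expected home position means the drawer is home. I back off and go to a look-down pose over the dish.

```bash
python3 - <<'E'
from h import *
print(inc([.57,-.077,.15],quat_tilt(92,40)));print(inc([.525,-.079,.20],quat_tilt(111)))
E
```

```text
[ 0.0011 -0.0015 -0.      0.0799 -0.0013 -0.1369]
[-0.0355  0.2188 -0.1009  0.0852 -0.0017 -0.2714]
```

Request:
send_rows([
  [0,0,0,0.08,-0.001,-0.137,0],
  [0,0,0,0.08,-0.001,-0.137,0],
  [-0.036,0.219,-0.101,0.085,-0.002,-0.271,1],
  [-0.036,0.219,-0.101,0.085,-0.002,-0.271,1],
  [-0.036,0.219,-0.101,0.085,-0.002,-0.271,1],
  [-0.036,0.219,-0.101,0.085,-0.002,-0.271,1],
  [-0.036,0.219,-0.101,0.085,-0.002,-0.271,1],
  [-0.036,0.219,-0.101,0.085,-0.002,-0.271,1],
  [-0.036,0.219,-0.101,0.085,-0.002,-0.271,1],
  [-0.036,0.219,-0.101,0.085,-0.002,-0.271,1],
])

```text
time_s: 4.88
tcp_pos: [0.5265, -0.0794, 0.2012]
ee_rot: [-0.183, 0.983, -0.0, 0.003]
contact_force: [-0.1, 0.8, -0.7]
finger_gap: 0.0851
finger_force: 0.0
```

```bash
python3 - <<'E'
from h import *
import pickle
C=cam('wrist');pickle.dump(C,open('C2.pkl','wb'))
im=optics.read_camera('wrist')[:,:,::-1];cv2.imwrite('pics/w2.png',im)
print(readout.sense()['tcp_pos'],proj(C,[.525,-.079,.08]))
E
```

```text
[ 0.52660036 -0.07939245  0.20134248] [322.26663276 184.66190002]
```

View pics/w2.png

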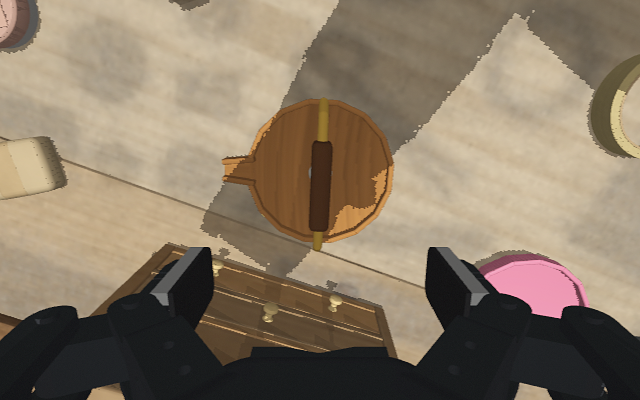

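The wrist view shows the grip bar running from (322,142) to (318,231), the lip tip at (224,171) and the drawers shut. I compute the grasp.

```bash
python3 - <<'E'
from h import *
import pickle
C=pickle.load(open('C2.pkl','rb'));im=cv2.imread('pics/w2.png')
g=im[130:240,290:350].max(2);m=((g<110)).astype(np.uint8)
n,l,st,ce=cv2.connectedComponentsWithStats(m);k=1+st[1:,4].argmax();print(st[k])
ys,xs=np.where(l==k);r=cv2.minAreaRect(np.c_[xs+290,ys+130].astype(np.float32));print(r)
A=ray(C,(322,142),.080);B=ray(C,(318,231),.080);L=ray(C,(224,171),.02)
c=(A+B)/2;print(A,B,c,'len',np.linalg.norm(A-B),'dish x deg',np.degrees(np.arctan2(*(B-A)[1::-1]))-(-90),'lip',np.degrees(np.arctan2(*(L-c)[1::-1])),L)
# chest yaw from knob line of top drawer (z .125)
for p in((218,268),(335,303),(270,310)):print(ray(C,p,.125).round(4))
T=cam('top')
E
```

```text
[  14    0   30  103 2282]
((318.5, 181.0), (102.0, 29.0), 90.0)
[ 0.49466935 -0.09098048  0.08      ] [ 0.56156101 -0.06845543  0.08      ] [ 0.52811518 -0.07971796  0.08      ] len 0.07058238084037788 dish x deg 108.6104014295773 lip -69.71542568059562 [ 0.55914644 -0.16367583  0.02      ]
[ 0.5949 -0.1283  0.125 ]
[ 0.5911 -0.0441  0.125 ]
[ 0.6128 -0.0847  0.125 ]
```

```bash
python3 - <<'E'
from h import *
print(inc([.528,-.0797,.09],quat_tilt(109)));print(inc([.528,-.0797,.05],quat_tilt(109)))
E
```

```text
[-0.0003  0.0016  0.0115 -0.0013 -0.0013  0.2227]
[-3.000e-04  1.600e-03  1.150e-02 -9.000e-04 -1.200e-03  3.027e-01]
```

Request:
send_rows([
  [0,0.0015,0.0115,-0.001,-0.001,0.09,1],
  [0,0.0015,0.0115,-0.001,-0.001,0.18,1],
  [0,0.0015,0.0115,-0.001,-0.001,0.24,1],
  [0,0.0015,0.0115,-0.001,-0.001,0.28,1],
  [0,0.0015,0.0115,-0.001,-0.001,0.302,1],
  [0,0.0015,0.0115,-0.001,-0.001,0.302,1],
], newtons=30)

```text
time_s: 5.68
tcp_pos: [0.5282, -0.0795, 0.05]
ee_rot: [-0.165, 0.986, -0.0, -0.0]
contact_force: [-0.1, 0.1, 0.7]
finger_gap: 0.0855
finger_force: 0.0
```

```bash
python3 - <<'E'
from h import *
im=optics.read_camera('wrist')[:,:,::-1];cv2.imwrite('pics/w3.png',im)
s=readout.sense();print(s['tcp_pos'],inc([.528,-.0797,.05],quat_tilt(109)))
E
```

```text
[ 0.52872971 -0.07964925  0.0506018 ] [-0.0004 -0.0001  0.0002  0.0014  0.0004  0.0012]
```

View pics/w3.png

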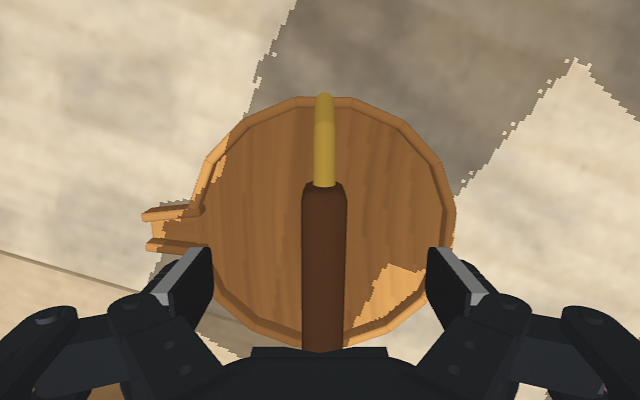

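The bar (303–347 px) lies centred between the fingers, within about 1–2 mm. I close gently.

Request:
send_rows([
  [0,0,0,0,0,0,0.7],
  [0,0,0,0,0,0,0.45],
  [0,0,0,0,0,0,0.32],
  [0,0,0,0,0,0,0.26],
  [0,0,0,0,0,0,0.22],
  [0,0,0,0,0,0,0.19],
  [0,0,0,0,0,0,0.16],
  [0,0,0,0,0,0,0.1],
  [0,0,0,0,0,0,0],
  [0,0,0,0,0,0,0],
  [0,0,0,0,0,0,0],
], newtons=40)

```text
time_s: 7.1
tcp_pos: [0.5285, -0.0794, 0.05]
ee_rot: [-0.166, 0.986, -0.0, -0.0]
contact_force: [-2.1, 2.2, 3.7]
finger_gap: 0.0154
finger_force: 39.6
```

Request:
send_rows([
  [0,0,0,0,0,-0.004,0],
  [0,0,0,0,0,-0.014,0],
  [0,0,0,0,0,-0.03,0],
  [0,0,0,0,0,-0.052,0],
  [0,0,0,0,0,-0.077,0],
  [0,0,0,0,0,-0.102,0],
  [0,0,0,0,0,-0.127,0],
  [0,0,0,0,0,-0.15,0],
  [0,0,0,0,0,-0.17,0],
  [0,0,0,0,0,-0.185,0],
  [0,0,0,0,0,-0.195,0],
  [0,0,0,0,0,-0.2,0],
])

```text
time_s: 8.6
tcp_pos: [0.5286, -0.0794, 0.1501]
ee_rot: [-0.166, 0.986, -0.0, -0.0]
contact_force: [-0.2, -0.3, -2.2]
finger_gap: 0.0151
finger_force: 39.0
```

Request:
send_rows([
  [0,0,0,0,0,0,0],
  [0,0,0,0,0,0,0],
  [0,0,0,0,0,0,0],
  [0,0,0,0,0,0,0],
])

```text
time_s: 9.1
tcp_pos: [0.5286, -0.0794, 0.1499]
ee_rot: [-0.166, 0.986, -0.0, -0.0]
contact_force: [0.5, 0.4, -2.1]
finger_gap: 0.0153
finger_force: 39.0
```

```bash
python3 - <<'E'
from h import *
for n in('top','scene'):cv2.imwrite(f'pics/{n}4.png',optics.read_camera(n)[:,:,::-1])
s=readout.sense();print(s['contact_force'],s['ft_torque'],s['joint_pos'])
print(inc([.515,-.0797,.15],quat_tilt(109+73.4)))
a=cv2.imread('pics/scene4.png')[150:270,270:430];w=optics.read_camera('wrist')[:,:,::-1]
cv2.imwrite('pics/c4.png',np.hstack([cv2.resize(a,(480,360)),cv2.resize(w[80:280,200:400],(310,360))]))
E
```

```text
[ 0.49274245  0.21407347 -1.81905168] [0.0012735  0.00351852 0.02541369] [-0.28520468  0.36869889 -0.2652371   0.93732799 -0.00113474 -0.61791182]
[ 0.000e+00 -4.000e-04 -4.074e-01  2.590e-02  8.300e-03 -2.000e-04]
```

View pics/c4.png

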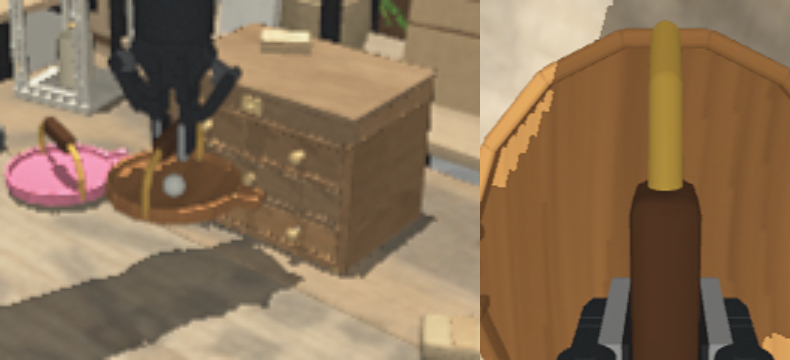

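Held level, with the ball in the middle. Now the quarter turn, done gently and with a 13 mm step back for lip clearance.

Request:
send_rows([
  [0,0,-0.003,0.001,0,0,0],
  [0,0,-0.01,0.002,0.001,0,0],
  [0,0,-0.022,0.005,0.002,0,0],
  [0,0,-0.04,0.008,0.003,0,0],
  [0,0,-0.06,0.011,0.004,0,0],
  [0,0,-0.08,0.014,0.005,0,0],
  [0,0,-0.1,0.017,0.006,0,0],
  [0,0,-0.12,0.02,0.007,0,0],
  [0,0,-0.14,0.022,0.007,0,0],
  [0,0,-0.16,0.024,0.008,0,0],
  [0,0,-0.18,0.025,0.008,0,0],
  [0,0,-0.2,0.026,0.008,0,0],
])

```text
time_s: 10.75
tcp_pos: [0.515, -0.0798, 0.15]
ee_rot: [-0.464, 0.886, -0.0, -0.001]
contact_force: [-0.2, 0.2, -1.8]
finger_gap: 0.0152
finger_force: 39.0
```

Request:
send_rows([
  [0,0,-0.02,0,0,0,0],
  [0,0,-0.04,0,0,0,0],
  [0,0,-0.06,0,0,0,0],
  [0,0,-0.08,0,0,0,0],
  [0,0,-0.1,0,0,0,0],
  [0,0,-0.12,0,0,0,0],
  [0,0,-0.14,0,0,0,0],
  [0,0,-0.16,0,0,0,0],
  [0,0,-0.18,0,0,0,0],
  [0,0,-0.195,0,0,0,0],
  [0,0,-0.204,0,0,0,0],
  [0,0,-0.207,0,0,0,0],
])

```text
time_s: 12.25
tcp_pos: [0.515, -0.0799, 0.15]
ee_rot: [0.721, -0.692, 0.0, 0.001]
contact_force: [-0.3, 0.2, -2.3]
finger_gap: 0.015
finger_force: 39.0
```

Request:
send_rows([
  [0,0,0,0,0,0,0],
  [0,0,0,0,0,0,0],
  [0,0,0,0,0,0,0],
  [0,0,0,0,0,0,0],
  [0,0,0,0,0,0,0],
  [0,0,0,0,0,0,0],
  [0,0,0,0,0,0,0],
  [0,0,0,0,0,0,0],
])

```text
time_s: 13.25
tcp_pos: [0.5151, -0.0799, 0.15]
ee_rot: [0.721, -0.693, 0.0, 0.001]
contact_force: [-1.0, 0.2, -3.2]
finger_gap: 0.0152
finger_force: 39.0
```

```bash
python3 - <<'E'
from h import *
a=optics.read_camera('scene')[150:270,270:430,::-1];b=optics.read_camera('top')[95:245,280:400,::-1]
s=readout.sense();print(s['contact_force'],s['ft_torque'],np.degrees(np.arctan2(*Ro.from_quat(s['ee_rot']).as_matrix()[1::-1,1])))
cv2.imwrite('pics/c5.png',np.hstack([cv2.resize(a,(480,360)),cv2.resize(b,(288,360))]))
E
```

```text
[ 0.13024989  0.49714101 -3.21675038] [-0.01398369  0.0246227  -0.01467863] -177.67774580222323
```

View pics/c5.png

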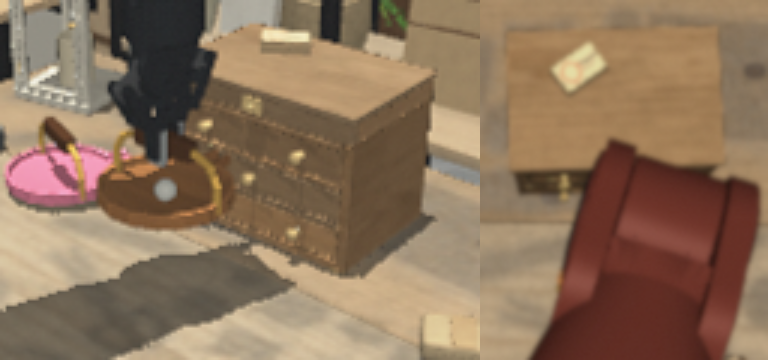

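The drawer is shut, the dish is level with its lip toward the chest, and the ball is in the middle.

```bash
python3 -c "
from plant import hand_in
print(hand_in())"
```

```text
the job is handed in; nothing more can be done
None
```

I pushed the top drawer home, then lifted the dish 100 mm and turned it so its lip points at the chest, with the ball in the middle. I handed the job in with the dish held level, 13 mm back from where it stood; the hand-in returned no verdict.

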